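# Free the broad hardie from its post and rack it

### The job

The broad-bladed hardie (upright steel chisel) has to go for sharpening. Grip its blade, twist it about 45 degrees while it sits in its wooden post to break the taper free, then pull it straight up and out and stand it in the empty hole of the storage rack, fully down, and let go. Leave the pointed hardie seated in its own post.

Things in the scene. Friction and masses are not known exactly. Their poses are not given: they have to be found in the camera images.
- broad_hardie: dark steel chisel, edge up, 350 g. Blade 48 mm wide (x), 14 thick (y), faces parallel 7 to 47 mm above origin, top at 61. Collar 56 across, 7 thick. Tapered shank 48 long below, 25 to 15 thick, 26 mm cross pin near its tip. Origin on its axis at the collar's underside = post's top; z up. A straight pull does not free it; twisted 35 to 55 degrees either way (0.4 N m) it lifts out, in 50 mm
- post_broad: light hardwood post, 96 x 96 mm, 80 mm high, with steel angle feet at its +y and -y sides, fixed to the table; the broad hardie stands in the bore (27 mm wide, 58 mm deep) at the centre of its top. Origin at the centre of its underside, z up; at the start the blade's width lies along the post's x
- point_hardie: the hardie to leave alone: same collar and shank, but a square 18 mm stem with a conical point, 60 mm above the collar's underside; stands in an identical post of its own. Origin on its axis at the collar's underside, z up
- rack_hole (a point): centre of the mouth of the empty hole, 41 mm wide, 56 deep, in the top (66 mm above the table) of the rack, a fixed darker wooden block 190 x 84 x 66 mm; x along the rack, z up. A stored round-headed stake, 44 mm across, 43 tall, stands 95 mm away in +x. The shank fits at any yaw; the collar then rests on the rack's top, the broad hardie's origin at this point
Not all that is in view belongs to the job. Leave any yellow look-alike of the broad_hardie alone.

How it is judged:
By the outcome, as a careful person would: the job done as asked, in the order asked, and still so for the second after the job is handed in, with the robot touching nothing.
It also fails if it takes over 45 s, if anything falls off the work surface, if the arm or the gripper's body presses on something with over 40 N, if the wrist force passes 120 N, or if a joint passes its speed limit or range.

### The arm

A 7-joint arm with a two-finger parallel gripper is mounted at the origin on the work surface; the furniture and walls round the work are solid. World frame = base frame: x ahead of the robot, y to its left, z up, the work surface at z = 0. Lengths are in m, angles in rad, forces in N, time in s.
With the tool pointing down it reaches from about 0.35 to 0.9 m from the base axis. Payload 8.1 kg.
Tool frame: the origin (TCP) lies at the very end of the fingers, on their centre line; the grasp point (between the pads) lies 19 mm behind it (arm.grip_depth is the distance from the TCP to the grasp point, in m); x points along the fingers, z is the direction in which the jaws open and shut, and the axes are right-handed (so a half turn about x gives the same grasp; the last joint's range is limited). The gripper opens to 92 mm and grips with 3 to 60 N. Pads are 19 mm wide; open, the fingers measure 130 mm over their backs; the gripper's body (75 mm by 190 mm) begins 47 mm behind the grasp point.
Start: joints at [-1.428, 0.434, 0.025, 1.573, -0.012, 1.134, -0.075], TCP at [0.152, 0.606, 0.194] pointing down, gripper open.
Joint ranges: [-2.62, 2.62], [-0.44, 2.09], [-1.27, 1.32], [0.08, 2.57], [-1.32, 4.46], [0.12, 2], [-2.74, 2.74]. Speed limits (rad/s): [2.22, 2.22, 3.01, 3.01, 3.14, 3.14, 3.14].

### API

Orientations are given as a rotation vector (axis times angle).
In Python, from cell import status, cams, arm gives the robot as it stands. The module is installed in compiled form; this text tells all that it offers.
- The arm moves only by the tool step_arm, never from a script. Its argument "rows" is a list of rows, each a list of 7 numbers: the gripper command: -1 is fully open, 1 is shut, values between are in proportion, then the shift along the tool's x, y, z as a fraction of full scale, then the turn, a rotation vector about the tool's x, y, z as a fraction of full scale. In form: [[grip, x, y, z, rx, ry, rz], ...]. A call has 1 to 12 rows; each row is the pose to reach, as a shift and turn from the pose commanded when the call began, along the tool's axes at that moment; what a row does not reach only later rows make up. Full scale, the value 1, is 80 cm for a shift and 60 degrees for a turn. A row lasts 1/12 s, in which the tool goes at most 41.7 mm and 7.16 degrees, less where a joint would pass 70% of its speed; a pose out of reach is approached as far as the arm can. A call with a number of a shift or a turn outside -1 to 1 is refused whole. A call with a gripper value outside its range is refused whole. The fingers move at their own pace and stop on an object; "newtons" is the grip in N (left out, the last holds). Time passes only in rows, so rows that repeat a pose let the fingers close. It gives the time, the measured TCP pose, the force and the opening at its end, in the units of the state.
- status.observe(): the state, without advancing time (a new reading comes with each control period).
- cams.get_image(name): name is "side" or "top"; returns a dict with "pixels" (384x512x3 uint8, red, green, blue), "range_z" (384x512 float32, m along the optical axis (not along the pixel's ray), 0 where there is no reading), "camera_matrix" (3x3 intrinsics, pixels), "distortion" ([k1, k2, p1, p2, k3] as OpenCV has them; the pictures are not rectified), "eye" and "attitude" of the camera in the world. Camera axes: x right, y down, z forward; pixel columns grow to the right and rows downward; lengths in m; the calibration is good to about 2 mm. A picture is of the moment at which its call begins.
- arm.sign_off(): hands the job in, once; it reports no verdict.
The state is a dict: "clock": time; "joints": joint angles; "dq": joint speeds; "joint_efforts": joint torques, N m; "position": TCP position; "ee_rot": TCP orientation; "force": force on the tool from outside, world axes, zero at the start; "ft_torque": the same for the moment, N m; "width": opening from 0.0 (shut) to 1.0 (fully open).
Only numpy, scipy, OpenCV 4.12 (cv2) and the standard library are available. Lean on these libraries where they do the work, as an engineer would, in place of code of your own. Each camera call takes 0.05 s, during which the arm holds its last target.

## Working session

There is one attempt and no reset: what is moved stays moved. The work goes in short steps, Python scripts to look and compute and a tool call to move; the robot and the scene stay as the last step left them, time stands still between calls to the robot, and variables do not carry over. Pictures are saved under pics/ and viewed, and the job is handed in when it is done.

Besides the shell and the picture viewer there is one more tool, called after ">>>" by a JSON object that holds its "api" and its "payload", one argument or row to a line. step_arm: Moves the arm, as the interface text tells. Its arguments: {"type":"object","properties":{"rows":{"type":"array","items":{"type":"array","items":{"type":"number"}}},"newtons":{"type":"number"}},"required":["rows"]}

```bash
mkdir -p pics; cat > h.py <<'E'
import numpy as np, cv2
from scipy.spatial.transform import Rotation as R
from cell import status, cams, arm
E
python3 - <<'E'
from h import *
print(status.observe(), arm.grip_depth)
for n in("top","side"):
    d=cams.get_image(n)
    np.savez(n+'0.npz',**{k:np.array(v) for k,v in d.items()})
    cv2.imwrite(f'pics/{n}0.png',d["pixels"][:,:,::-1])
    print(n,d["camera_matrix"],d["distortion"],d["eye"],d["attitude"])
E
```

```text
{'clock': 0.0, 'joints': array([-1.42756188,  0.43519514,  0.02494824,  1.57412231, -0.01160046,
        1.13397957, -0.07508543]), 'dq': array([-8.26487575e-04,  5.44817409e-04, -3.95663905e-04,  1.81016051e-05,
       -4.05863181e-04, -1.60498794e-03, -5.48842410e-04]), 'joint_efforts': array([ 1.71623233e-04, -6.67855597e+01,  9.84859094e-01, -3.14467907e+01,
       -6.06902526e-02,  4.23259498e-02,  1.51929648e-04]), 'position': array([0.15201121, 0.60564462, 0.19345226]), 'ee_rot': array([-1.02724652,  1.31670259,  1.02547991]), 'force': array([ 0.10915396, -0.27257565,  0.49184275]), 'ft_torque': array([-0.01369196,  0.04706225, -0.03521511]), 'width': 0.9994266785919231} 0.0188
top [[490.5657386    0.         255.22919641]
 [  0.         490.5657386  192.167731  ]
 [  0.           0.           1.        ]] [-0.19228678  0.          0.          0.          0.        ] [0.36475301 0.07994168 1.40255413] [-2.19676615  2.13339677 -0.13875091]
side [[386.43372368   0.         257.73509231]
 [  0.         386.43372368 194.89560959]
 [  0.           0.           1.        ]] [-0.03758001  0.          0.          0.          0.        ] [ 0.32239056 -0.5741678   0.58512577] [-2.20627399  0.32874974 -0.14829695]
```

View pics/top0.png

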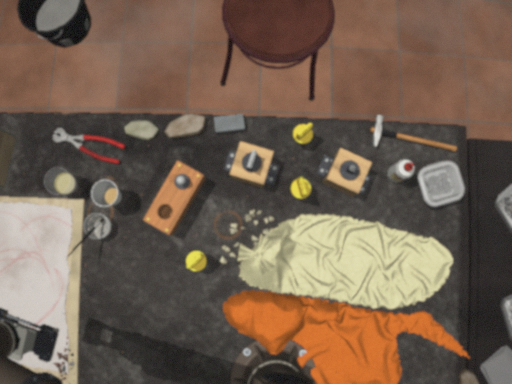

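View pics/side0.png

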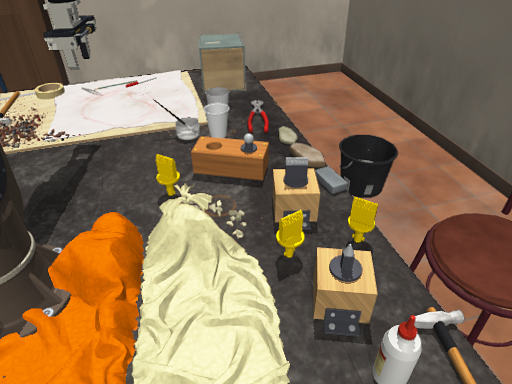

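The top view shows the broad hardie at about (252,162), the pointed one at (348,170), and the rack at (173,198) with its stake at (182,181). The yellow look-alikes are at (303,133), (301,188) and (196,261). I'll enlarge the top view.

```bash
cat >> h.py <<'E'
def cloud(d):
    K=d["camera_matrix"];D=d["distortion"];z=d["range_z"]
    h,w=z.shape
    u,v=np.meshgrid(np.arange(w),np.arange(h))
    p=cv2.undistortPoints(np.stack([u,v],-1).reshape(-1,1,2).astype(float),K,D).reshape(h,w,2)
    P=np.dstack([p[...,0]*z,p[...,1]*z,z])
    W=P@R.from_rotvec(d["attitude"]).as_matrix().T+d["eye"]
    W[z==0]=np.nan
    return W
def pix2w(d,uv,zw):
    p=cv2.undistortPoints(np.array(uv,float).reshape(-1,1,2),d["camera_matrix"],d["distortion"]).reshape(-1,2)
    r=np.c_[p,np.ones(len(p))]@R.from_rotvec(d["attitude"]).as_matrix().T
    return d["eye"]+r*((zw-d["eye"][2])/r[:,2])[:,None]
def proj(d,P):
    Rm=R.from_rotvec(d["attitude"]).as_matrix().T
    return cv2.projectPoints(np.array(P,float).reshape(-1,3),cv2.Rodrigues(Rm)[0],-Rm@d["eye"],d["camera_matrix"],d["distortion"])[0].reshape(-1,2)
def crop(d,x0,y0,x1,y1,s,fn):
    im=cv2.resize(d["pixels"][y0:y1,x0:x1,::-1],None,fx=s,fy=s,interpolation=cv2.INTER_CUBIC)
    for x in range((x0+9)//10*10,x1,10):
        cv2.putText(im,str(x),((x-x0)*s,10),0,.35,(0,255,0)); cv2.line(im,((x-x0)*s+s//2,12),((x-x0)*s+s//2,18),(0,255,0))
    for y in range((y0+9)//10*10,y1,10):
        cv2.putText(im,str(y),(0,(y-y0)*s+s//2),0,.35,(0,255,0)); cv2.line(im,(24,(y-y0)*s+s//2),(30,(y-y0)*s+s//2),(0,255,0))
    cv2.imwrite(fn,im)
E
python3 - <<'E'
from h import *
d=dict(np.load('top0.npz'));s=dict(np.load('side0.npz'))
crop(d,220,135,285,195,12,'pics/a1.png')
crop(d,135,150,215,245,6,'pics/a2.png')
crop(s,180,120,340,240,5,'pics/a3.png')
for n,c in(("top",d),("side",s)):
    W=cloud(c)
    for lo,hi,nm in((.078,.084,"80mm"),(.063,.069,"66mm")):
        m=((W[...,2]>lo)&(W[...,2]<hi)).astype(np.uint8)
        k,l,st,ce=cv2.connectedComponentsWithStats(m)
        for i in range(1,k):
            if st[i,4]>150:
                q=W[l==i]; print(n,nm,st[i],q.mean(0).round(4), cv2.minAreaRect((q[:,:2]*1000).astype(np.float32)))
    print(np.nanmedian(W[...,2][(abs(W[...,2])<.02)]))
E
```

```text
top 80mm [231 142  42  43 568] [0.601  0.0814 0.0806] ((602.714111328125, 81.17117309570312), (95.9605712890625, 96.164306640625), 74.79408264160156)
top 80mm [327 148  44  46 583] [ 0.5893 -0.1877  0.0805] ((590.6544799804688, -187.99017333984375), (98.12529754638672, 97.87217712402344), 66.32755279541016)
top 66mm [ 143  161   61   74 1257] [0.5022 0.2941 0.0658] ((503.29510498046875, 295.078125), (85.85750579833984, 189.18223571777344), 61.884395599365234)
top 66mm [236 300  42  32 251] [0.2017 0.0619 0.0658] ((207.7613983154297, 61.36505126953125), (79.42964935302734, 97.36249542236328), 54.725040435791016)
0.0009651961641103934
side 80mm [273 168  47  28 716] [0.5965 0.0704 0.0807] ((601.1353759765625, 80.87615966796875), (99.10527038574219, 96.23359680175781), 74.7391128540039)
side 80mm [162 215  54  14 203] [0.3454 0.0064 0.0809] ((344.5624084472656, 8.712013244628906), (28.405763626098633, 111.34443664550781), 62.14232635498047)
side 80mm [ 64 232  56  37 566] [ 0.1687 -0.0123  0.081 ] ((171.11654663085938, -6.218437194824219), (76.79248809814453, 110.83668518066406), 53.246673583984375)
side 80mm [ 317  247   61   48 1715] [ 0.5852 -0.1955  0.08  ] ((589.5496826171875, -188.4968719482422), (98.86346435546875, 96.91267395019531), 66.46470642089844)
side 80mm [  0 248  39  46 166] [ 0.0534 -0.0415  0.081 ] ((56.756649017333984, -28.059146881103516), (104.61290740966797, 23.774314880371094), 64.08891296386719)
side 66mm [ 191  136   77   24 1022] [0.4961 0.2907 0.0669] ((499.9827575683594, 295.757080078125), (89.2521743774414, 190.93386840820312), 62.2686767578125)
side 66mm [ 56 213  72  66 706] [0.1873 0.0116 0.0659] ((192.44381713867188, 15.954971313476562), (160.28565979003906, 129.38592529296875), 52.146461486816406)
side 66mm [159 221  64  18 227] [ 0.3479 -0.003   0.0659] ((344.2119445800781, 2.953876495361328), (38.295074462890625, 135.05213928222656), 61.607521057128906)
0.0024092005519826265
```

View pics/a1.png

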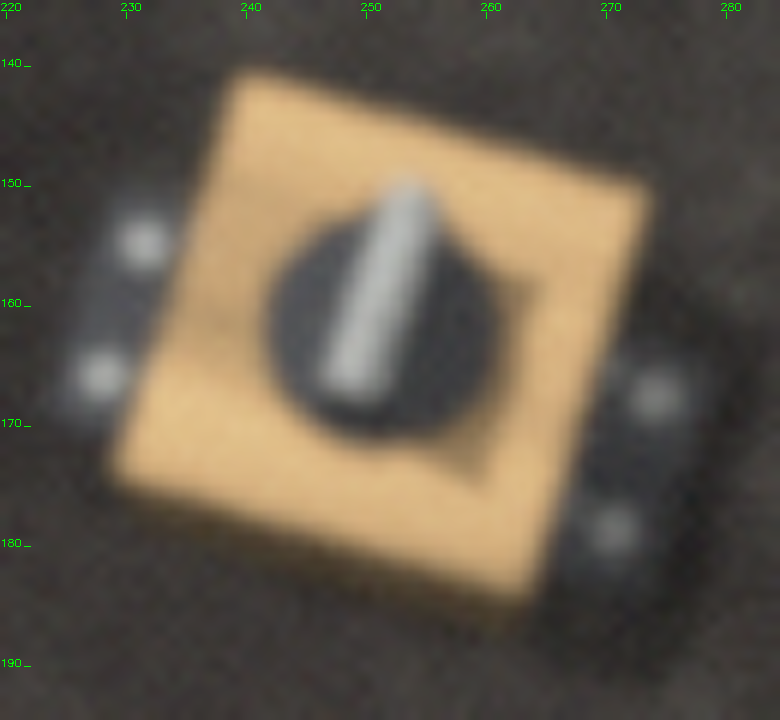

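View pics/a2.png

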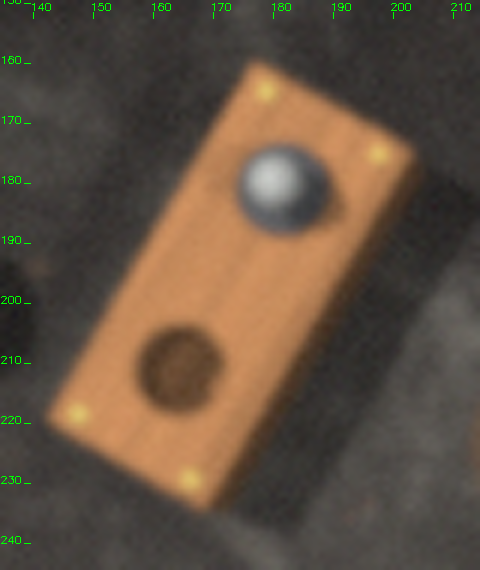

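View pics/a3.png

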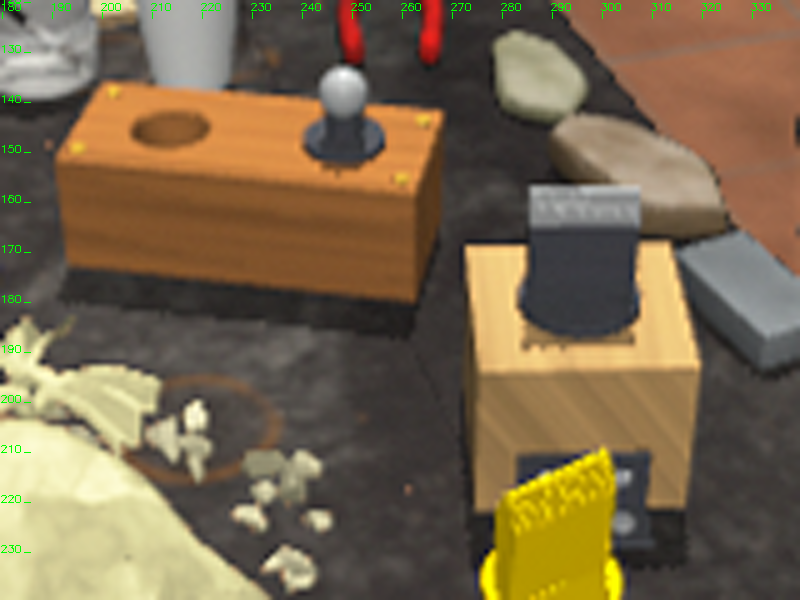

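In the enlarged crops, the blade edge runs (253.5,150)–(249,167.5). The post-top corners are about (239,141), (273.5,150), (263.5,184), (229.5,174.5). The hole is centred at (164.5,211), the collar at (251,162), and the rack corners are (177,160), (203.5,175), (169,234), (142.5,219).

```bash
python3 - <<'E'
from h import *
d=dict(np.load('top0.npz'));s=dict(np.load('side0.npz'))
pc=pix2w(d,[(239,141),(273.2,150),(263.3,184),(229.5,174.5)],.08);print('post',pc.mean(0),np.diff(pc,axis=0)); 
e=pc[0]-pc[3];print(np.degrees(np.arctan2(e[1],e[0])));e=pc[1]-pc[2];print(np.degrees(np.arctan2(e[1],e[0])))
b=pix2w(d,[(253.2,150),(249,167)],.141);print('blade',b,b.mean(0));e=b[0]-b[1];print(np.degrees(np.arctan2(e[1],e[0])))
print('collar',pix2w(d,[(251,161.7)],.087))
print('hole',pix2w(d,[(164.5,211.2)],.066), pix2w(s,[(211.2,145.2)],.066))
rc=pix2w(d,[(177,160),(203.5,175),(169,234),(142.5,219)],.066)
e=rc[0]-rc[3];a=np.arctan2(e[1],e[0]);print('rack',rc.mean(0),np.degrees(a))
sp=pix2w(d,[(181.7,181.5)],.07);print('stakebase',sp)
# cloud of blade: faces from side
W=cloud(s);m=(W[...,2]>.09)&(W[...,2]<.16)&(np.hypot(W[...,0]-.602,W[...,1]-.081)<.045);q=W[m];print(len(q),q.mean(0),q.min(0),q.max(0));
# heights of all others near (obstacles)
for n,c in(("top",d),):
    W=cloud(c);m=((W[...,2]>.05)).astype(np.uint8);k,l,st,ce=cv2.connectedComponentsWithStats(m)
    for i in range(1,k):
        if st[i,4]>25: q=W[l==i];print(st[i],q.mean(0).round(3),q.max(0).round(3))
st=status.observe();print(R.from_rotvec(st['ee_rot']).as_matrix())
E
```

```text
post [0.60365425 0.08206879 0.08      ] [[-0.02236502 -0.09478077  0.        ]
 [-0.09512011  0.02472998  0.        ]
 [ 0.02336465  0.09283775  0.        ]]
-13.609670925332152
-14.573512081332431
blade [[0.62544232 0.07784798 0.141     ]
 [0.57994236 0.08747319 0.141     ]] [0.60269234 0.08266059 0.141     ]
-11.944442049668783
collar [[0.60394647 0.08279738 0.087     ]]
hole [[0.46326127 0.31610852 0.066     ]] [[0.45520784 0.31797751 0.066     ]]
rack [0.50359455 0.29456397 0.066     ] -27.78818789980892
stakebase [[0.54628782 0.27172661 0.07      ]]
494 [0.59941892 0.07731589 0.11835264] [0.57647583 0.06854382 0.09011755] [0.62357509 0.09531765 0.14333368]
[294 123  18  21 295] [ 0.693 -0.06   0.071] [ 0.724 -0.036  0.113]
[  0 128  11  44 226] [0.643 0.81  0.071] [0.685 0.822 0.109]
[ 230  142   44   44 1264] [0.6   0.081 0.085] [0.66  0.14  0.144]
[ 325  148   46   47 1291] [ 0.587 -0.185  0.081] [ 0.652 -0.125  0.143]
[392 159  22  21 355] [ 0.595 -0.335  0.099] [ 0.626 -0.315  0.153]
[ 143  161   61   74 1965] [0.506 0.292 0.067] [0.605 0.375 0.114]
[ 44 167  29  28 292] [0.
[... 352 characters left out ...]
476 -0.668  0.057]
[ 67 231  24  25  65] [0.369 0.547 0.078] [0.402 0.571 0.11 ]
[ 238  230   54   50 1485] [0.349 0.035 0.088] [0.422 0.11  0.12 ]
[186 251  20  20 319] [0.332 0.225 0.071] [0.358 0.253 0.116]
[ 229  297   80   55 2488] [0.181 0.021 0.071] [0.237 0.131 0.095]
[505 298   7  27  61] [ 0.206 -0.679  0.055] [ 0.236 -0.668  0.062]
[   0  308   63   76 3093] [0.156 0.514 0.475] [0.203 0.663 0.732]
[310 309  26  12 140] [ 0.192 -0.126  0.054] [ 0.208 -0.091  0.063]
[ 240  354   74   30 1383] [0.067 0.006 0.184] [0.083 0.095 0.325]
[[-2.27638892e-04 -9.69911072e-01  2.43459362e-01]
 [-1.37495600e-03  2.43459442e-01  9.69910104e-01]
 [-9.99999029e-01 -1.13956651e-04 -1.38900589e-03]]
```

```bash
cat >> h.py <<'E'
def plan(p,jaw):
    s=status.observe();M=R.from_rotvec(s['ee_rot']);a=np.radians(jaw)
    z=np.array([np.cos(a),np.sin(a),0]);x=np.array([0,0,-1.]);T=R.from_matrix(np.c_[x,np.cross(z,x),z])
    dp=np.array(p)-s['position']
    zz=M.as_matrix()[:,2]
    print('t',s['clock'],'pos',s['position'].round(4),'jaw',np.degrees(np.arctan2(zz[1],zz[0])).round(2),'F',s['force'].round(1),'w',s['width'])
    print('shift',(M.inv().apply(dp)/.8).round(4),'turn',((M.inv()*T).as_rotvec()/np.radians(60)).round(4),'mm',(dp*1000).round(1))
E
python3 -c "
from h import *
plan([.6035,.0825,.20],76.5)"
```

```text
t 0.1 pos [0.152  0.6057 0.1935] jaw 75.91 F [ 0.1 -0.8  0.6] w 0.9984103182436886
shift [-0.0073 -0.7066 -0.497 ] turn [-0.0098 -0.0013  0.0001] mm [ 451.5 -523.2    6.5]
```

>>> {"api": "step_arm", "payload": {
  "rows": [
    [-1, -0.02, -0.3533, -0.2485, -0.01, 0, 0],
    [-1, -0.02, -0.3533, -0.2485, -0.01, 0, 0],
    [-1, -0.02, -0.3533, -0.2485, -0.01, 0, 0],
    [-1, -0.02, -0.3533, -0.2485, -0.01, 0, 0],
    [-1, -0.02, -0.3533, -0.2485, -0.01, 0, 0],
    [-1, -0.02, -0.3533, -0.2485, -0.01, 0, 0],
    [-1, -0.02, -0.3533, -0.2485, -0.01, 0, 0],
    [-1, -0.02, -0.7066, -0.497, -0.01, 0, 0],
    [-1, -0.02, -0.7066, -0.497, -0.01, 0, 0],
    [-1, -0.02, -0.7066, -0.497, -0.01, 0, 0],
    [-1, -0.02, -0.7066, -0.497, -0.01, 0, 0],
    [-1, -0.02, -0.7066, -0.497, -0.01, 0, 0]
  ],
  "newtons": 60
}}

```text
clock: 1.1
position: [0.4793, 0.226, 0.209]
ee_rot: [-1.034, 1.312, 1.034]
force: [0.0, 1.5, -0.4]
width: 1.0
```

```bash
python3 -c "
from h import *
plan([.6035,.0825,.20],76.5)"
```

```text
t 1.1 pos [0.4793 0.226  0.209 ] jaw 76.52 F [ 0.   1.5 -0.4] w 0.9999964641500975
shift [ 0.0112 -0.1928 -0.1383] turn [ 0.0004 -0.0001 -0.0002] mm [ 124.2 -143.5   -9. ]
```

>>> {"api": "step_arm", "payload": {
  "rows": [
    [-1, 0, -0.17, -0.12, 0, 0, 0],
    [-1, 0, -0.17, -0.12, 0, 0, 0],
    [-1, 0, -0.17, -0.12, 0, 0, 0],
    [-1, 0, -0.17, -0.12, 0, 0, 0],
    [-1, 0, -0.17, -0.12, 0, 0, 0],
    [-1, 0, -0.17, -0.12, 0, 0, 0],
    [-1, 0, -0.17, -0.12, 0, 0, 0]
  ]
}}

```text
clock: 1.68
position: [0.588, 0.103, 0.2084]
ee_rot: [-1.033, 1.313, 1.035]
force: [0.2, 0.3, -0.2]
width: 1.0
```

```bash
python3 -c "
from h import *
plan([.6035,.0825,.20],76.5)
plan([.6035,.0825,.093],76.5)"
```

```text
t 1.6833 pos [0.588  0.103  0.2084] jaw 76.49 F [ 0.2  0.3 -0.2] w 0.9999483116874894
shift [ 0.0105 -0.0248 -0.0203] turn [-0.0002 -0.0002 -0.0012] mm [ 15.5 -20.5  -8.4]
t 1.6833 pos [0.588  0.103  0.2084] jaw 76.49 F [ 0.2  0.3 -0.2] w 0.9999483116874894
shift [ 0.1443 -0.025  -0.0203] turn [-0.0002 -0.0002 -0.0012] mm [  15.5  -20.5 -115.4]
```

>>> {"api": "step_arm", "payload": {
  "rows": [
    [-1, 0.0, -0.025, -0.02, 0, 0, 0],
    [-1, 0.03, -0.025, -0.02, 0, 0, 0],
    [-1, 0.03, -0.025, -0.02, 0, 0, 0],
    [-1, 0.03, -0.025, -0.02, 0, 0, 0]
  ]
}}

```text
clock: 2.02
position: [0.6023, 0.0843, 0.1841]
ee_rot: [-1.034, 1.313, 1.038]
force: [0.8, 0.5, 0.4]
width: 0.998
```

```bash
python3 -c "
from h import *
plan([.6035,.0825,.093],76.5)
d=cams.get_image('side'); crop(d,230,80,380,230,5,'pics/b1.png')"
```

```text
t 2.0167 pos [0.6023 0.0843 0.1841] jaw 76.64 F [0.8 0.5 0.4] w 0.9983219649663361
shift [ 0.1139 -0.0024 -0.0018] turn [ 0.0023 -0.0004 -0.0033] mm [  1.2  -1.8 -91.1]
```

View pics/b1.png

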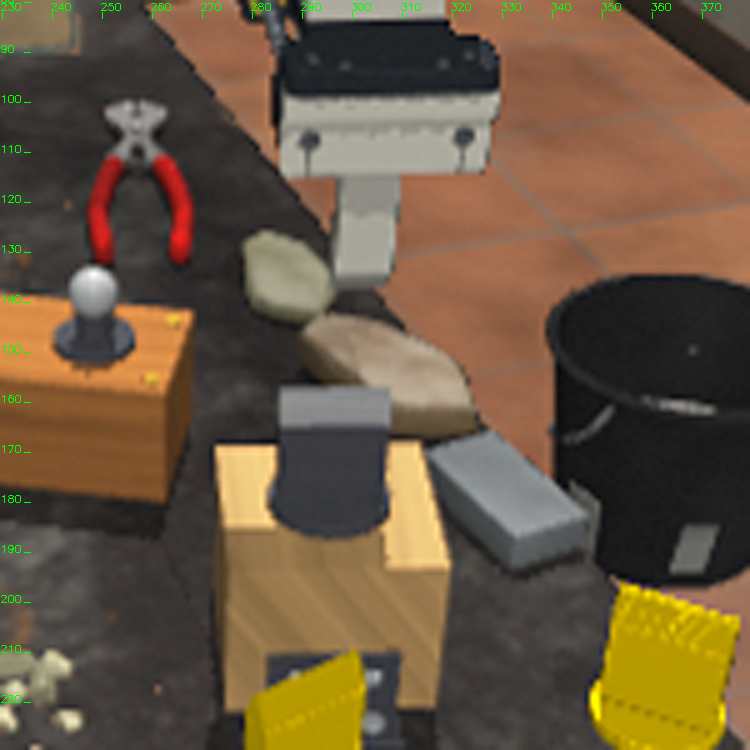

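The gripper is above the post and the near finger shows at about (303,132). Descending over the blade now.

>>> {"api": "step_arm", "payload": {
  "rows": [
    [-1, 0.03, -0.002, -0.002, 0, 0, 0],
    [-1, 0.06, -0.002, -0.002, 0, 0, 0],
    [-1, 0.08, -0.002, -0.002, 0, 0, 0],
    [-1, 0.1, -0.002, -0.002, 0, 0, 0],
    [-1, 0.108, -0.002, -0.002, 0, 0, 0],
    [-1, 0.108, -0.002, -0.002, 0, 0, 0],
    [-1, 0.108, -0.002, -0.002, 0, 0, 0]
  ]
}}

```text
clock: 2.65
position: [0.6056, 0.0815, 0.0996]
ee_rot: [-1.035, 1.31, 1.035]
force: [0.0, 0.6, 0.9]
width: 0.998
```

```bash
python3 -c "
from h import *
plan([.6035,.0825,.093],76.5)
d=cams.get_image('side'); crop(d,230,100,380,220,5,'pics/b2.png')"
```

```text
t 2.65 pos [0.6056 0.0815 0.0996] jaw 76.57 F [0.  0.6 0.9] w 0.9984381007235925
shift [0.0082 0.0028 0.0006] turn [0.0011 0.0006 0.0005] mm [-2.1  1.  -6.6]
```

View pics/b2.png

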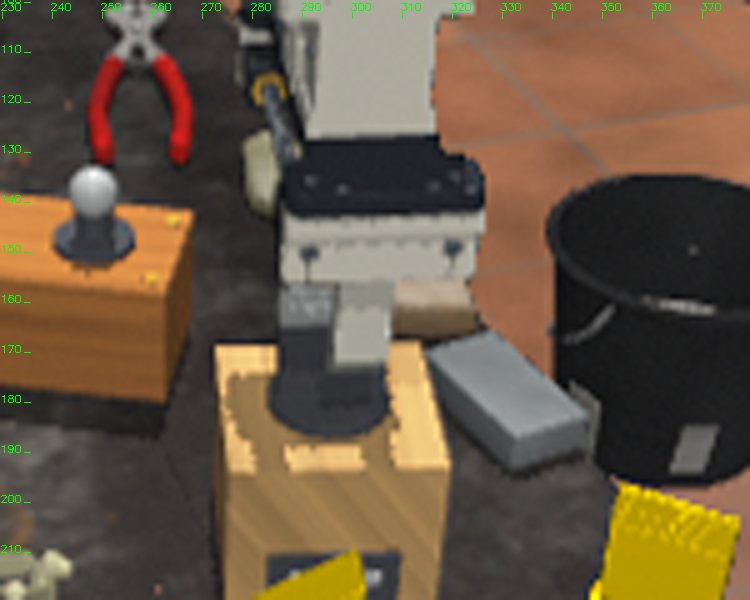

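```bash
python3 -c "
from h import *
d=dict(np.load('side0.npz'))
a=np.radians(76.5);j=np.array([np.cos(a),np.sin(a),0]);x=np.array([np.sin(a),-np.cos(a),0])
c=np.array([.6056,.0815,.0996])
print(proj(d,[c-j*.055+x*.0095,c-j*.055-x*.0095,c-j*.055]))
c=np.array([.6035,.0825,.141]);print(proj(d,[c+x*.024,c-x*.024]))
c=np.array([.6035,.0825,.127]);print(proj(d,[c+x*.024-j*.007,c-x*.024-j*.007]))
t=dict(np.load('top0.npz'));c=np.array([.6035,.0825,.141]);print(proj(t,[c+x*.024,c-x*.024]))
"
```

```text
[[305.40002547 187.61993701]
 [296.44773223 187.98687035]
 [300.92651299 187.80326869]]
[[308.32647589 156.73189653]
 [286.21088802 157.55724813]]
[[308.39424004 163.94879211]
 [286.35538717 164.79034033]]
[[253.57815904 149.48961236]
 [248.76117671 166.90930785]]
```

```bash
python3 -c "
from h import *
d=cams.get_image('side');W=cloud(d)
for v in range(150,190,3): print(v,*[W[v,u].round(3) for u in (292,299,303,306)])
plan([.6035,.0825,.093],76.5)
t=cams.get_image('top');crop(t,200,120,300,210,8,'pics/b3.png')
"
```

```text
150 [0.558 0.003 0.213] [0.572 0.002 0.211] [ 0.579 -0.001  0.211] [ 0.584 -0.003  0.211]
153 [0.559 0.005 0.205] [0.572 0.002 0.204] [ 0.578 -0.002  0.206] [ 0.585 -0.002  0.204]
156 [0.68  0.3   0.001] [0.581 0.021 0.184] [0.588 0.017 0.185] [0.594 0.018 0.184]
159 [0.592 0.083 0.138] [0.581 0.022 0.177] [0.589 0.02  0.177] [0.594 0.016 0.178]
162 [0.591 0.08  0.133] [0.582 0.021 0.17 ] [nan nan nan] [0.596 0.019 0.169]
165 [0.591 0.079 0.126] [0.582 0.02  0.164] [0.591 0.021 0.162] [0.596 0.02  0.161]
168 [0.591 0.079 0.118] [0.583 0.023 0.154] [0.591 0.022 0.154] [0.597 0.02  0.154]
171 [0.59  0.076 0.112] [0.584 0.025 0.146] [0.592 0.021 0.147] [0.597 0.019 0.147]
174 [0.591 0.076 0.104] [0.607 0.074 0.102] [0.615 0.072 0.101] [0.621 0.069 0.102]
177 [0.593 0.08  0.093] [0.606 0.073 0.095] [0.615 0.07  0.094] [0.622 0.071 0.093]
180 [0.591 0.076 0.088] [0.607 0.072 0.087] [0.614 0.067 0.089] [0.621 0.066 0.088]
183 [0.587 0.063 0.089] [0.602 0.06  0.088] [0.61  0.058 0.088] [0.619 0.061 0.084]
186 [0.585 0.06  0.084] [0.6   0.055 0.083] [0.609 0.054 0.082] [0.616 0.053 0.082]
189 [0.583 0.053 0.081] [0.598 0.049 0.081] [0.606 0.046 0.081] [0.612 0.043 0.082]
t 2.75 pos [0.6062 0.0812 0.1001] jaw 76.54 F [-0.3  0.2  0.6] w 0.9991194441167719
shift [0.0089 0.0036 0.0008] turn [0.0007 0.001  0.0017] mm [-2.7  1.3 -7.1]
```

View pics/b3.png

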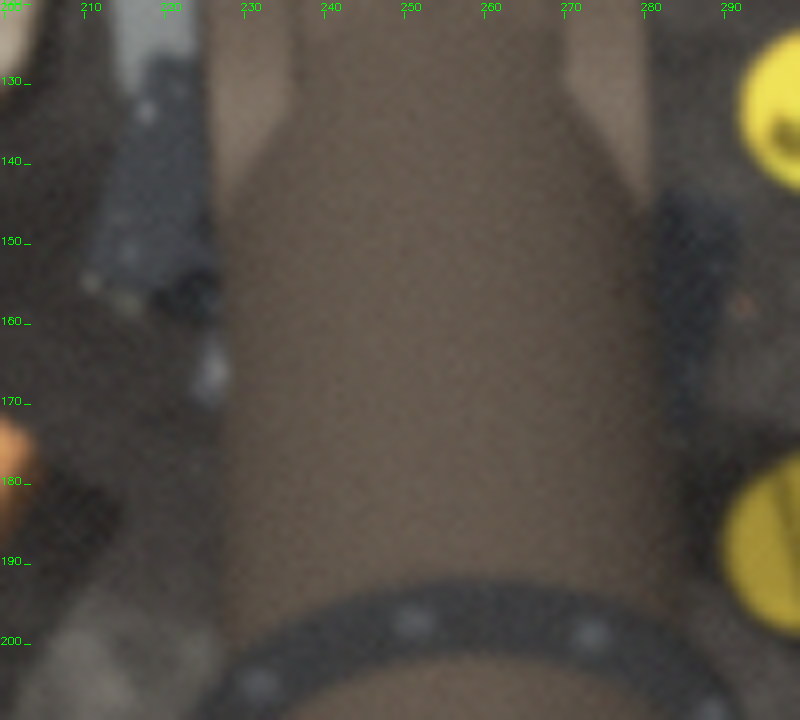

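```bash
python3 -c "
from h import *
s=dict(np.load('side0.npz'));W=cloud(s);crop(s,20,0,140,90,6,'pics/c1.png')
m=(np.hypot(W[...,0]-.152,W[...,1]-.606)<.12)&(W[...,2]>.02);q=W[m];print(np.percentile(q[:,2],[0,1,2,5,10]));i=q[:,2].argsort()[:8];print(q[i].round(3))
print(proj(s,[[.152,.606,.1935]]),proj(s,[[.152,.606,.2365]]))
t=dict(np.load('top0.npz'));W=cloud(t);
m=(np.hypot(W[...,0]-.152,W[...,1]-.606)<.12)&(W[...,2]>.02);q=W[m];i=q[:,2].argsort()[:8];print(q[i].round(3))
d=cams.get_image('side')
print(proj(d,[[.606-.0128,.081-.0535,.100],[.606-.0128,.081-.0535,.143]]))
"
```

```text
[0.02025667 0.22791433 0.23317027 0.24452023 0.26056507]
[[0.039 0.581 0.02 ]
 [0.034 0.602 0.02 ]
 [0.054 0.602 0.02 ]
 [0.041 0.62  0.021]
 [0.052 0.602 0.021]
 [0.039 0.612 0.021]
 [0.044 0.624 0.021]
 [0.038 0.624 0.022]]
[[84.68266359 74.88575244]] [[80.55079551 60.00811094]]
[[0.038 0.611 0.02 ]
 [0.14  0.722 0.02 ]
 [0.034 0.617 0.02 ]
 [0.036 0.601 0.02 ]
 [0.209 0.655 0.02 ]
 [0.059 0.601 0.021]
 [0.189 0.608 0.021]
 [0.268 0.632 0.021]]
[[301.22372241 187.75358921]
 [302.45592863 170.80419343]]
```

View pics/c1.png

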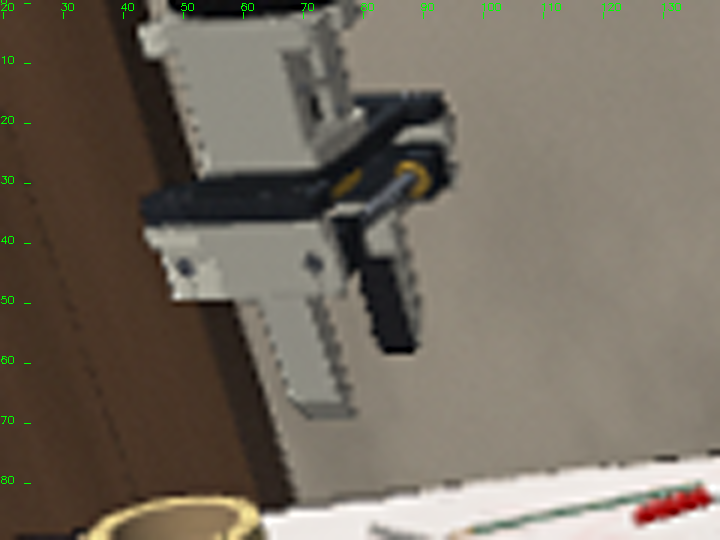

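By depth, the finger ends sit about 40 mm above the stated TCP. The linkage probably extends the fingers as they close, so I'll part-close and look again.

>>> {"api": "step_arm", "payload": {
  "rows": [
    [0.3, 0, 0.003, 0.001, 0, 0, 0],
    [0.3, 0, 0.003, 0.001, 0, 0, 0],
    [0.3, 0, 0.003, 0.001, 0, 0, 0],
    [0.3, 0, 0.003, 0.001, 0, 0, 0],
    [0.3, 0, 0.003, 0.001, 0, 0, 0],
    [0.3, 0, 0.003, 0.001, 0, 0, 0]
  ]
}}

```text
clock: 3.35
position: [0.6032, 0.082, 0.0986]
ee_rot: [-1.034, 1.311, 1.034]
force: [0.1, 1.0, 0.7]
width: 0.613
```

```bash
python3 -c "
from h import *
plan([.6035,.0825,.093],76.5)
d=cams.get_image('side'); crop(d,230,100,380,220,5,'pics/b4.png');W=cloud(d)
for v in range(156,192,3): print(v,*[W[v,u].round(3) for u in (292,299,303,306)])
"
```

```text
t 3.35 pos [0.6032 0.082  0.0986] jaw 76.51 F [0.1 1.  0.7] w 0.6134731045650332
shift [ 0.007  -0.0002  0.0007] turn [ 0.0002 -0.      0.    ] mm [ 0.3  0.5 -5.6]
156 [0.559 0.003 0.199] [0.572 0.002 0.197] [0.596 0.037 0.172] [0.703 0.256 0.023]
159 [0.592 0.083 0.138] [0.589 0.04  0.165] [0.597 0.037 0.165] [0.621 0.075 0.137]
162 [0.591 0.081 0.132] [0.589 0.039 0.158] [0.597 0.037 0.158] [0.62  0.073 0.131]
165 [0.591 0.079 0.126] [0.592 0.043 0.148] [0.597 0.036 0.151] [0.619 0.069 0.126]
168 [0.59  0.077 0.119] [0.594 0.047 0.138] [0.601 0.044 0.138] [0.62  0.069 0.118]
171 [0.591 0.079 0.11 ] [0.606 0.075 0.109] [0.614 0.071 0.11 ] [0.622 0.072 0.108]
174 [0.592 0.078 0.102] [0.606 0.074 0.102] [0.615 0.073 0.101] [0.621 0.07  0.101]
177 [0.592 0.08  0.093] [0.606 0.073 0.095] [0.615 0.071 0.094] [0.622 0.071 0.093]
180 [0.591 0.076 0.088] [0.606 0.071 0.088] [0.614 0.066 0.089] [0.621 0.067 0.087]
183 [0.588 0.066 0.087] [0.601 0.058 0.09 ] [0.611 0.06  0.086] [0.619 0.061 0.083]
186 [0.586 0.061 0.083] [0.6   0.056 0.083] [0.609 0.054 0.082] [0.616 0.054 0.081]
189 [0.584 0.056 0.079] [0.598 0.05  0.079] [0.606 0.045 0.081] [0.612 0.043 0.081]
```

View pics/b4.png

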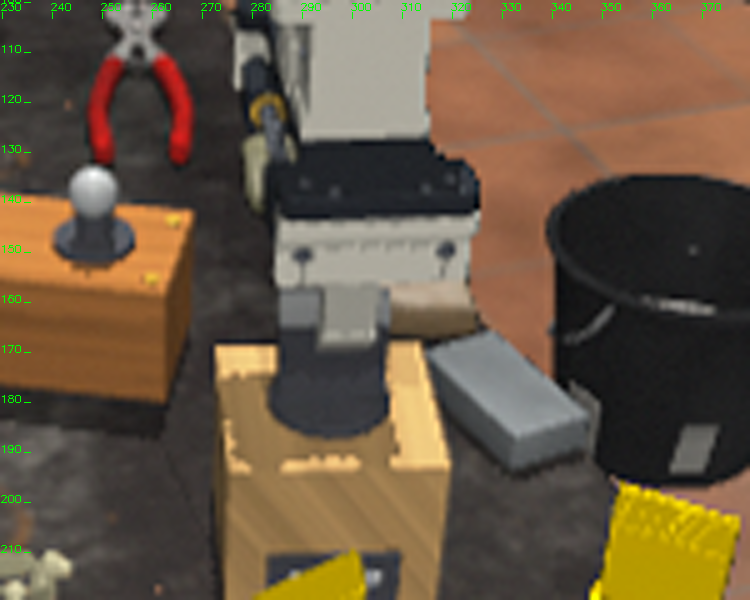

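The fingertips are truly at z≈0.137 while the reported TCP is 0.0986. That is a consistent offset of about 38 mm, with x and y agreeing. I'll go by the images and descend in checked steps.

>>> {"api": "step_arm", "payload": {
  "rows": [
    [0.3, 0.01, 0, 0.0007, 0, 0, 0],
    [0.3, 0.02, 0, 0.0007, 0, 0, 0],
    [0.3, 0.028, 0, 0.0007, 0, 0, 0],
    [0.3, 0.028, 0, 0.0007, 0, 0, 0],
    [0.3, 0.028, 0, 0.0007, 0, 0, 0]
  ]
}}

```text
clock: 3.82
position: [0.6027, 0.0824, 0.0753]
ee_rot: [-1.034, 1.313, 1.035]
force: [0.7, 0.6, 0.6]
width: 0.351
```

```bash
python3 -c "
from h import *
plan([.6035,.0825,.060],76.5)
d=cams.get_image('side'); crop(d,230,100,380,220,5,'pics/b5.png');W=cloud(d)
for v in range(162,192,2): print(v,*[W[v,u].round(3) for u in (292,296,299,303)])
"
```

```text
t 3.8167 pos [0.6027 0.0824 0.0753] jaw 76.51 F [0.7 0.6 0.6] w 0.35086809223506943
shift [ 0.0192 -0.001   0.0003] turn [ 0.0002 -0.0008 -0.0014] mm [  0.8   0.1 -15.3]
162 [0.56  0.005 0.184] [0.567 0.002 0.185] [0.573 0.001 0.184] [0.581 0.001 0.183]
164 [0.56  0.005 0.18 ] [0.567 0.002 0.18 ] [ 0.572 -0.     0.181] [0.581 0.    0.179]
166 [0.56  0.004 0.176] [0.568 0.003 0.175] [0.574 0.002 0.175] [0.581 0.    0.174]
168 [0.584 0.062 0.13 ] [0.589 0.053 0.134] [0.595 0.05  0.135] [0.614 0.072 0.118]
170 [0.584 0.06  0.126] [0.589 0.051 0.131] [0.596 0.052 0.129] [0.614 0.071 0.113]
172 [0.583 0.058 0.122] [0.59  0.053 0.124] [0.596 0.05  0.125] [0.614 0.071 0.107]
174 [0.584 0.061 0.115] [0.593 0.058 0.115] [0.6   0.06  0.113] [0.615 0.072 0.102]
176 [0.592 0.079 0.096] [0.6   0.075 0.097] [0.608 0.077 0.094] [0.615 0.071 0.097]
178 [0.592 0.078 0.091] [0.6   0.075 0.092] [0.607 0.073 0.092] [0.615 0.071 0.091]
180 [0.591 0.076 0.088] [0.6   0.073 0.088] [0.606 0.072 0.087] [0.614 0.068 0.088]
182 [0.589 0.07  0.087] [0.597 0.065 0.088] [0.603 0.063 0.088] [0.611 0.06  0.089]
184 [0.586 0.062 0.088] [0.593 0.056 0.09 ] [0.6   0.056 0.088] [0.61  0.056 0.086]
186 [0.586 0.062 0.082] [nan nan nan] [0.6   0.055 0.084] [0.611 0.058 0.08 ]
188 [0.584 0.056 0.081] [0.592 0.052 0.082] [0.598 0.05  0.082] [0.607 0.049 0.081]
190 [0.581 0.049 0.082] [0.59  0.046 0.082] [0.596 0.044 0.082] [0.605 0.043 0.08 ]
```

View pics/b5.png

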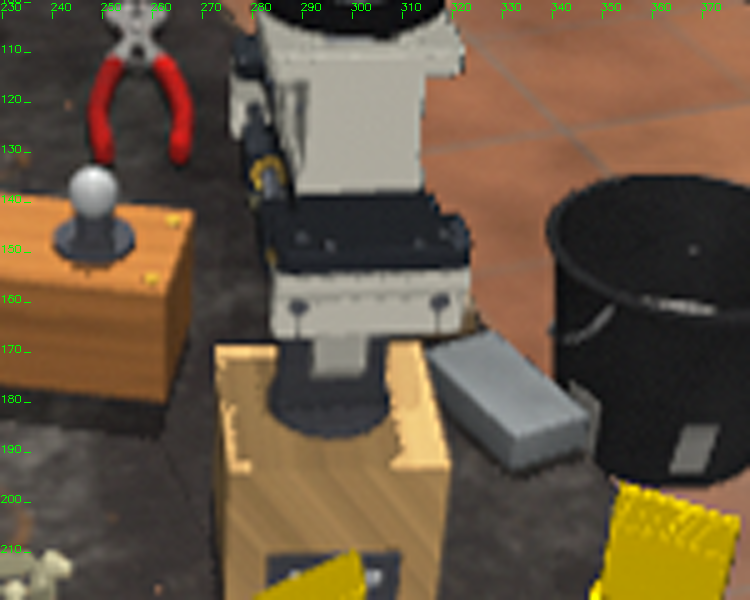

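The tip is at z≈0.111 (row 175) for a reported 0.075. I'll go down another 15 mm and close.

>>> {"api": "step_arm", "payload": {
  "rows": [
    [0.3, 0.006, -0.001, 0, 0, 0, 0],
    [0.3, 0.012, -0.001, 0, 0, 0, 0],
    [0.3, 0.016, -0.001, 0, 0, 0, 0],
    [0.3, 0.016, -0.001, 0, 0, 0, 0],
    [0.6, 0.016, -0.001, 0, 0, 0, 0],
    [1, 0.016, -0.001, 0, 0, 0, 0],
    [1, 0.016, -0.001, 0, 0, 0, 0],
    [1, 0.016, -0.001, 0, 0, 0, 0],
    [1, 0.016, -0.001, 0, 0, 0, 0],
    [1, 0.016, -0.001, 0, 0, 0, 0]
  ]
}}

```text
clock: 4.7
position: [0.604, 0.0811, 0.0636]
ee_rot: [-1.035, 1.312, 1.033]
force: [-0.9, -6.2, 2.6]
width: 0.148
```

```bash
python3 -c "
from h import *
plan([.6035,.0825,.060],76.5);print(status.observe()['ft_torque'])
d=cams.get_image('side'); crop(d,230,100,380,220,5,'pics/b6.png');W=cloud(d)
for v in range(166,192,2): print(v,*[W[v,u].round(3) for u in (292,296,299,303)])
"
```

```text
t 4.7 pos [0.604  0.0811 0.0636] jaw 76.48 F [-0.9 -6.2  2.6] w 0.14846496307744664
shift [0.0045 0.001  0.0016] turn [-0.0003 -0.0012  0.0002] mm [-0.5  1.4 -3.6]
[-1.16972699  0.24951975  0.32703918]
166 [0.56  0.003 0.176] [0.567 0.001 0.177] [0.573 0.    0.176] [ 0.58  -0.004  0.177]
168 [0.56  0.003 0.172] [ 0.567 -0.     0.173] [0.574 0.001 0.171] [ 0.58  -0.003  0.172]
170 [0.561 0.004 0.166] [ 0.567 -0.     0.168] [0.574 0.    0.166] [ 0.58  -0.003  0.167]
172 [0.588 0.069 0.114] [0.593 0.059 0.12 ] [0.599 0.058 0.119] [0.615 0.073 0.106]
174 [0.586 0.065 0.112] [0.593 0.06  0.114] [0.6   0.059 0.113] [0.616 0.073 0.101]
176 [0.588 0.069 0.104] [0.596 0.066 0.104] [0.603 0.065 0.103] [0.615 0.071 0.097]
178 [0.591 0.076 0.093] [0.601 0.076 0.091] [0.607 0.073 0.092] [0.616 0.072 0.09 ]
180 [0.591 0.076 0.087] [0.6   0.073 0.088] [0.607 0.072 0.087] [0.615 0.07  0.087]
182 [0.589 0.069 0.088] [0.597 0.066 0.088] [0.603 0.063 0.089] [0.612 0.062 0.087]
184 [0.585 0.06  0.089] [0.595 0.06  0.087] [0.601 0.059 0.086] [0.609 0.054 0.088]
186 [0.585 0.059 0.085] [0.593 0.055 0.086] [0.6   0.055 0.084] [0.61  0.057 0.08 ]
188 [0.584 0.056 0.081] [0.592 0.053 0.081] [0.599 0.052 0.081] [0.608 0.051 0.08 ]
190 [0.582 0.049 0.081] [0.59  0.046 0.081] [0.596 0.044 0.082] [0.604 0.042 0.082]
```

View pics/b6.png

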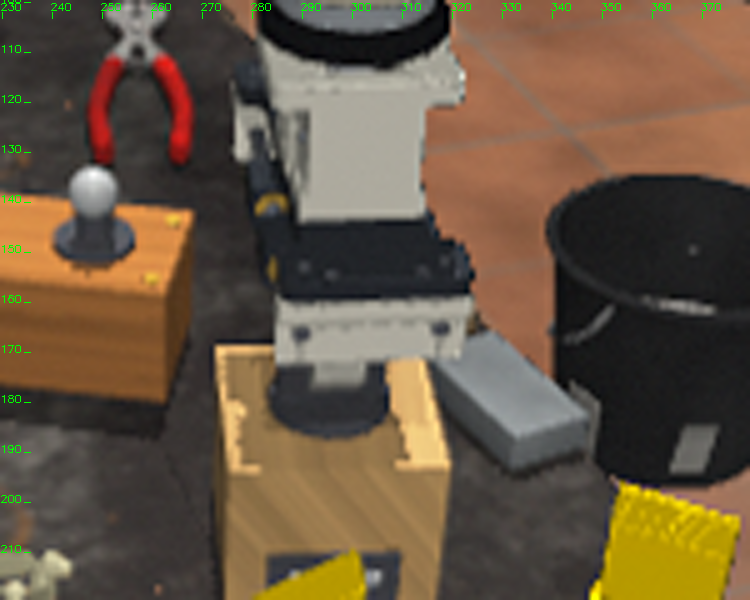

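The grip is good: opening 13.6 mm, tip about 11 mm above the collar. Twisting 45°.

>>> {"api": "step_arm", "payload": {
  "rows": [
    [1, 0, 0, 0.001, 0.06, 0, 0],
    [1, 0, 0, 0.001, 0.13, 0, 0],
    [1, 0, 0, 0.001, 0.2, 0, 0],
    [1, 0, 0, 0.001, 0.27, 0, 0],
    [1, 0, 0, 0.001, 0.34, 0, 0],
    [1, 0, 0, 0.001, 0.41, 0, 0],
    [1, 0, 0, 0.001, 0.48, 0, 0],
    [1, 0, 0, 0.001, 0.55, 0, 0],
    [1, 0, 0, 0.001, 0.62, 0, 0],
    [1, 0, 0, 0.001, 0.69, 0, 0],
    [1, 0, 0, 0.001, 0.76, 0, 0],
    [1, 0, 0, 0.001, 0.76, 0, 0]
  ],
  "newtons": 60
}}

```text
clock: 5.75
position: [0.6039, 0.0824, 0.0636]
ee_rot: [-0.419, 1.531, 0.418]
force: [-2.4, -4.2, 3.0]
width: 0.148
```

```bash
python3 -c "
from h import *
plan([.6035,.0825,.060],31.5);print(status.observe()['ft_torque'])
d=cams.get_image('side'); crop(d,230,100,380,220,5,'pics/b7.png');np.savez('s7.npz',**{k:np.array(v) for k,v in d.items()})
"
```

```text
t 5.75 pos [0.6039 0.0824 0.0636] jaw 30.62 F [-2.4 -4.2  3. ] w 0.14753558384672236
shift [ 0.0045  0.0004 -0.0004] turn [-0.0146 -0.0008  0.0005] mm [-0.4  0.1 -3.6]
[-1.09296553  0.47456947  0.09078585]
```

View pics/b7.png

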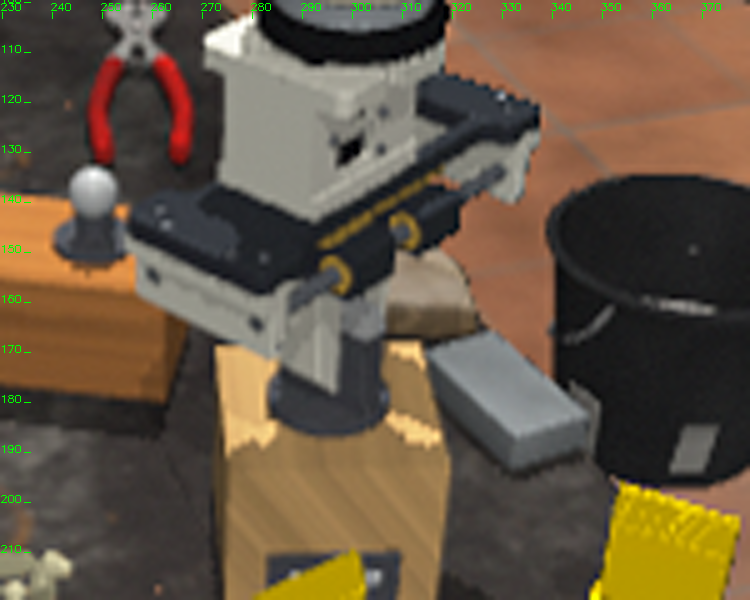

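The blade has turned with the jaws. The width is unchanged and the jaw has turned 45.9°. Pulling up gently first.

>>> {"api": "step_arm", "payload": {
  "rows": [
    [1, -0.006, 0, 0, 0, 0, 0],
    [1, -0.012, 0, 0, 0, 0, 0],
    [1, -0.018, 0, 0, 0, 0, 0],
    [1, -0.025, 0, 0, 0, 0, 0],
    [1, -0.025, 0, 0, 0, 0, 0]
  ]
}}

```text
clock: 6.22
position: [0.6048, 0.0828, 0.0847]
ee_rot: [-0.423, 1.528, 0.422]
force: [1.2, -4.2, -1.7]
width: 0.149
```

```bash
python3 -c "
from h import *
plan([.6035,.0825,.18],31.5);print(status.observe()['ft_torque'])
d=cams.get_image('side'); crop(d,230,80,380,220,5,'pics/b8.png')
"
```

```text
t 6.2167 pos [0.6048 0.0828 0.0847] jaw 30.91 F [ 1.2 -4.2 -1.7] w 0.14883036052035134
shift [-0.1191  0.0004 -0.0015] turn [-0.0099  0.001   0.0005] mm [-1.3 -0.3 95.3]
[-1.45168367 -0.02623735  0.02088748]
```

View pics/b8.png

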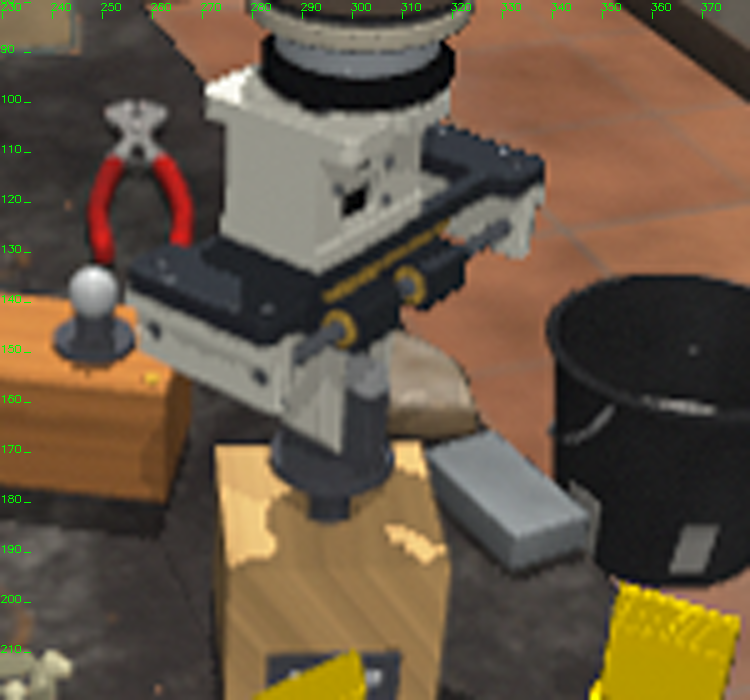

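The collar has lifted off the post and the shank is showing, so it's free. Continuing straight up.

>>> {"api": "step_arm", "payload": {
  "rows": [
    [1, -0.02, 0, 0, 0, 0, 0],
    [1, -0.04, 0, 0, 0, 0, 0],
    [1, -0.06, 0, 0, 0, 0, 0],
    [1, -0.08, 0, 0, 0, 0, 0],
    [1, -0.1, 0, 0, 0, 0, 0],
    [1, -0.12, 0, 0, 0, 0, 0],
    [1, -0.12, 0, 0, 0, 0, 0],
    [1, -0.12, 0, 0, 0, 0, 0]
  ]
}}

```text
clock: 6.93
position: [0.6046, 0.0845, 0.1798]
ee_rot: [-0.423, 1.527, 0.425]
force: [0.9, -0.6, -4.7]
width: 0.15
```

```bash
python3 -c "
from h import *
plan([.4625,.3165,.18],31.5);print(status.observe()['ft_torque'])
d=cams.get_image('side'); crop(d,230,30,380,180,5,'pics/b9.png')
"
```

```text
t 6.9333 pos [0.6046 0.0845 0.1798] jaw 30.98 F [ 0.9 -0.6 -4.7] w 0.15020487188213547
shift [ 1.000e-04  3.401e-01 -3.000e-03] turn [-0.0086  0.0021 -0.0008] mm [-1.421e+02  2.320e+02  2.000e-01]
[-0.05687758  0.0687734  -0.03233028]
```

View pics/b9.png

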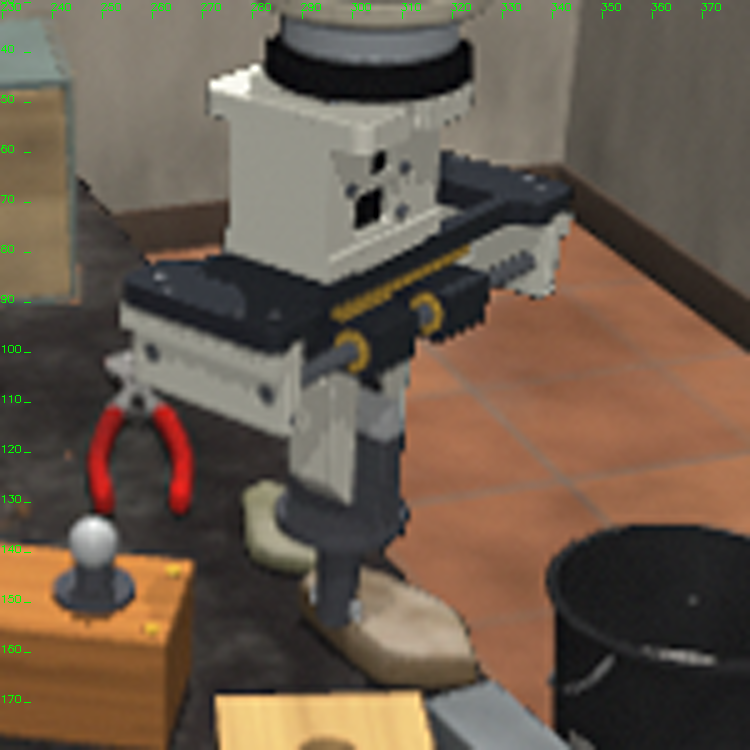

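The hardie is fully out, with the shank tip and pin clear. Moving over to the rack.

>>> {"api": "step_arm", "payload": {
  "rows": [
    [1, 0, 0.03, 0, 0, 0, 0],
    [1, 0, 0.06, 0, 0, 0, 0],
    [1, 0, 0.1, 0, 0, 0, 0],
    [1, 0, 0.14, 0, 0, 0, 0],
    [1, 0, 0.18, 0, 0, 0, 0],
    [1, 0, 0.22, -0.001, 0, 0, 0],
    [1, 0, 0.26, -0.002, 0, 0, 0],
    [1, 0, 0.29, -0.003, 0, 0, 0],
    [1, 0, 0.32, -0.003, 0, 0, 0],
    [1, 0, 0.34, -0.003, 0, 0, 0],
    [1, 0, 0.34, -0.003, 0, 0, 0],
    [1, 0, 0.34, -0.003, 0, 0, 0]
  ]
}}

```text
clock: 7.98
position: [0.4609, 0.3162, 0.1781]
ee_rot: [-0.426, 1.531, 0.425]
force: [0.5, -0.9, -3.9]
width: 0.151
```

```bash
python3 -c "
from h import *
plan([.4625,.3165,.13],31.5);print(status.observe()['ft_torque'])
d=cams.get_image('side'); crop(d,150,30,300,180,5,'pics/d1.png')
t=cams.get_image('top'); crop(t,120,130,230,260,5,'pics/d2.png')
"
```

```text
t 7.9833 pos [0.4609 0.3162 0.1781] jaw 31.08 F [ 0.5 -0.9 -3.9] w 0.15090747594846957
shift [ 0.0601 -0.0007  0.0021] turn [-0.0071 -0.0021 -0.0001] mm [  1.6   0.3 -48.1]
[-0.11181252 -0.02805325 -0.03384288]
```

View pics/d1.png

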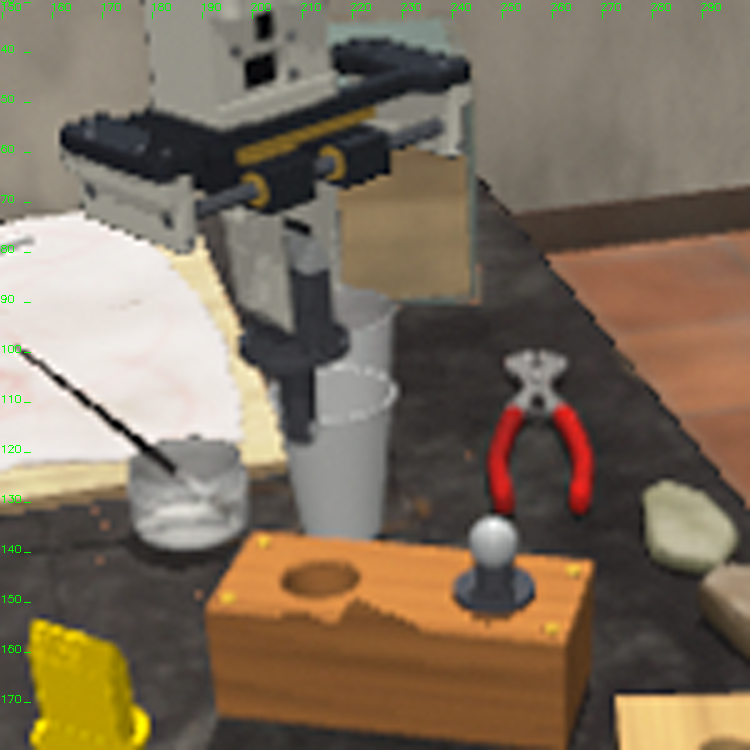

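View pics/d2.png

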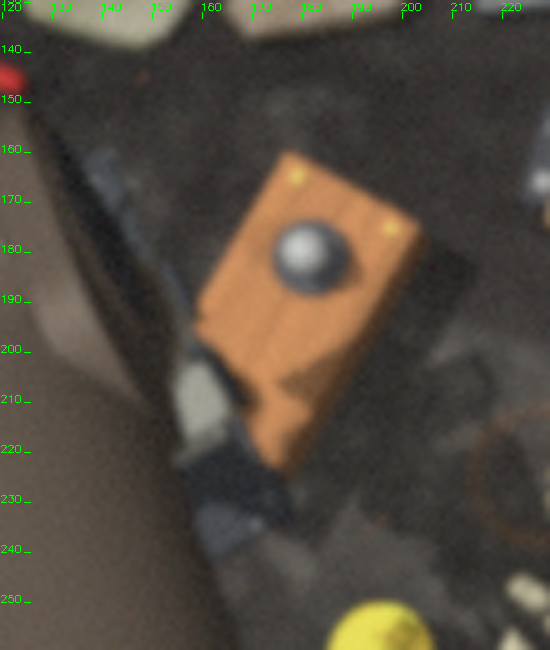

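```bash
python3 -c "
from h import *
d=dict(np.load('side0.npz'))
print('hole side',pix2w(d,[(213.7,145.3)],.066))
a=[.461,.3163]
print(proj(d,[a+[.146],a+[.20],a+[.194],a+[.255]]))
print(pix2w(d,[(209.5,117),(208.5,99)],.146)[0],pix2w(d,[(208.5,98.7)],.201))
W=cloud(cams.get_image('side'))
for v in range(108,119,2): print(v,*[W[v,u].round(3) for u in (207,209,211)])
"
```

```text
hole side [[0.4614478  0.31542822 0.066     ]]
[[210.98785164 117.68260183]
 [209.18307091  97.58013667]
 [209.3891139   99.87986379]
 [207.22658436  75.68117434]]
[0.45814051 0.3212835  0.146     ] [[0.45778577 0.30791371 0.201     ]]
108 [0.452 0.308 0.178] [0.457 0.308 0.177] [0.462 0.307 0.176]
110 [0.452 0.308 0.172] [0.457 0.309 0.171] [0.461 0.304 0.173]
112 [0.451 0.308 0.167] [0.456 0.309 0.166] [0.46  0.305 0.167]
114 [0.451 0.314 0.159] [0.456 0.309 0.16 ] [0.46  0.306 0.161]
116 [0.451 0.316 0.152] [0.455 0.306 0.156] [0.46  0.308 0.154]
118 [0.473 0.468 0.072] [0.455 0.31  0.149] [0.459 0.306 0.15 ]
```

By the side camera, the shank axis is about 3 mm short of the hole in x, so I'll correct that and lower to just above the mouth.

>>> {"api": "step_arm", "payload": {
  "rows": [
    [1, 0.02, -0.0015, 0.003, 0, 0, 0],
    [1, 0.04, -0.0015, 0.003, 0, 0, 0],
    [1, 0.06, -0.0015, 0.003, 0, 0, 0],
    [1, 0.085, -0.0015, 0.003, 0, 0, 0],
    [1, 0.085, -0.0015, 0.003, 0, 0, 0],
    [1, 0.085, -0.0015, 0.003, 0, 0, 0]
  ]
}}

```text
clock: 8.63
position: [0.465, 0.3141, 0.1109]
ee_rot: [-0.423, 1.531, 0.421]
force: [0.2, 0.4, -3.8]
width: 0.145
```

```bash
python3 -c "
from h import *
plan([.464,.3165,.052],31.5)
d=cams.get_image('side'); crop(d,170,80,270,180,7,'pics/d3.png')
"
```

```text
t 8.6333 pos [0.465  0.3141 0.1109] jaw 30.82 F [ 0.2  0.4 -3.8] w 0.14549895002659544
shift [0.0736 0.0033 0.0006] turn [-0.0113 -0.0022  0.0007] mm [ -1.    2.4 -58.9]
```

View pics/d3.png

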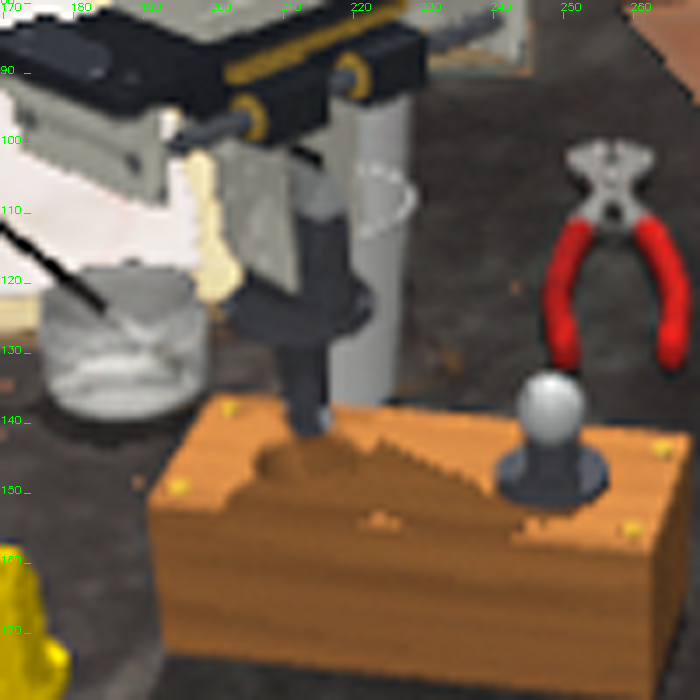

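The shank tip is at (213.5,141), right over the hole. Lowering slowly with a 2 mm y correction.

>>> {"api": "step_arm", "payload": {
  "rows": [
    [1, 0.0, 0.003, 0.001, 0, 0, 0],
    [1, 0.01, 0.003, 0.001, 0, 0, 0],
    [1, 0.02, 0.003, 0.001, 0, 0, 0],
    [1, 0.03, 0.003, 0.001, 0, 0, 0],
    [1, 0.04, 0.003, 0.001, 0, 0, 0],
    [1, 0.05, 0.003, 0.001, 0, 0, 0],
    [1, 0.05, 0.003, 0.001, 0, 0, 0],
    [1, 0.05, 0.003, 0.001, 0, 0, 0]
  ]
}}

```text
clock: 9.35
position: [0.4642, 0.3176, 0.0707]
ee_rot: [-0.423, 1.53, 0.422]
force: [-0.4, 0.4, -3.6]
width: 0.151
```

```bash
python3 -c "
from h import *
plan([.464,.3165,.0496],31.5)
d=cams.get_image('side'); crop(d,170,80,270,180,7,'pics/d4.png')
"
```

```text
t 9.35 pos [0.4642 0.3176 0.0707] jaw 30.9 F [-0.4  0.4 -3.6] w 0.15072239186735445
shift [ 0.0264 -0.001  -0.0009] turn [-0.0099 -0.0013  0.0003] mm [ -0.2  -1.1 -21.1]
```

View pics/d4.png

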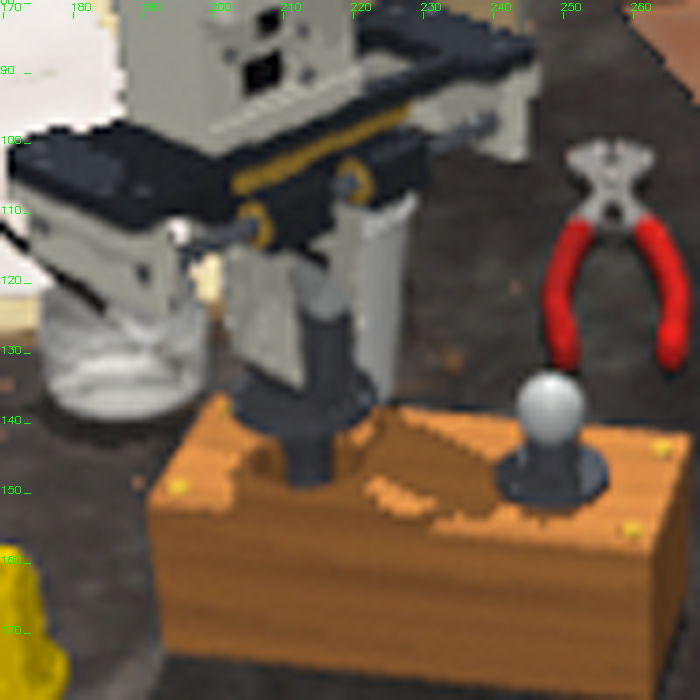

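The shank is inside the hole, cut off at its near rim at row ~149, with no contact force. Going the rest of the way.

>>> {"api": "step_arm", "payload": {
  "rows": [
    [1, 0.006, 0, 0, 0, 0, 0],
    [1, 0.012, 0, 0, 0, 0, 0],
    [1, 0.018, 0, 0, 0, 0, 0],
    [1, 0.022, 0, 0, 0, 0, 0],
    [1, 0.025, 0, 0, 0, 0, 0],
    [1, 0.025, 0, 0, 0, 0, 0]
  ]
}}

```text
clock: 9.9
position: [0.4643, 0.3177, 0.0508]
ee_rot: [-0.423, 1.53, 0.423]
force: [0.3, -0.8, -4.0]
width: 0.148
```

```bash
python3 -c "
from h import *
plan([.464,.3165,.0496],31.5)
d=cams.get_image('side'); crop(d,170,80,270,180,7,'pics/d5.png')
"
```

```text
t 9.9 pos [0.4643 0.3177 0.0508] jaw 30.91 F [ 0.3 -0.8 -4. ] w 0.14833325348488188
shift [ 0.0015 -0.0012 -0.0011] turn [-0.0098 -0.0009  0.0002] mm [-0.3 -1.2 -1.2]
```

View pics/d5.png

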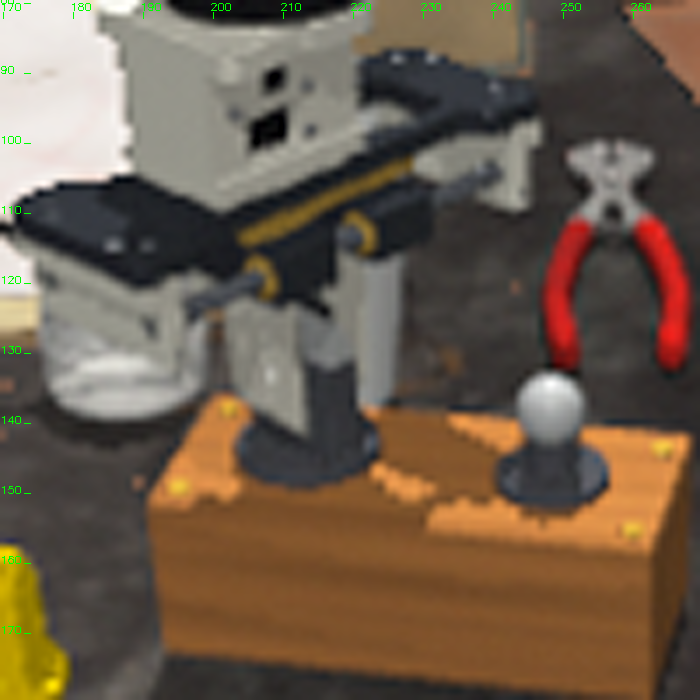

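>>> {"api": "step_arm", "payload": {
  "rows": [
    [1, 0.001, -0.001, -0.001, 0, 0, 0],
    [1, 0.002, -0.001, -0.001, 0, 0, 0],
    [1, 0.003, -0.001, -0.001, 0, 0, 0],
    [1, 0.003, -0.001, -0.001, 0, 0, 0]
  ]
}}

```text
clock: 10.28
position: [0.4645, 0.3168, 0.0496]
ee_rot: [-0.422, 1.529, 0.423]
force: [-3.0, -2.1, 3.7]
width: 0.149
```

The contact load changed sign, so the collar is resting on the rack. Releasing, then going straight up.

>>> {"api": "step_arm", "payload": {
  "rows": [
    [0.2, 0, 0, 0, 0, 0, 0],
    [0.2, 0, 0, 0, 0, 0, 0],
    [0, 0, 0, 0, 0, 0, 0],
    [0, 0, 0, 0, 0, 0, 0],
    [0, 0, 0, 0, 0, 0, 0],
    [0, 0, 0, 0, 0, 0, 0]
  ]
}}

```text
clock: 10.78
position: [0.4644, 0.317, 0.049]
ee_rot: [-0.423, 1.529, 0.423]
force: [-0.5, 0.2, 0.3]
width: 0.493
```

```bash
python3 -c "
from h import *
plan([.464,.3165,.2],31.5)
d=cams.get_image('side'); crop(d,170,80,270,180,7,'pics/d6.png')
"
```

```text
t 10.7833 pos [0.4644 0.317  0.049 ] jaw 30.91 F [-0.5  0.2  0.3] w 0.4927962410219318
shift [-0.1887 -0.0002 -0.0007] turn [-0.0098  0.0002 -0.    ] mm [ -0.4  -0.5 151. ]
```

View pics/d6.png

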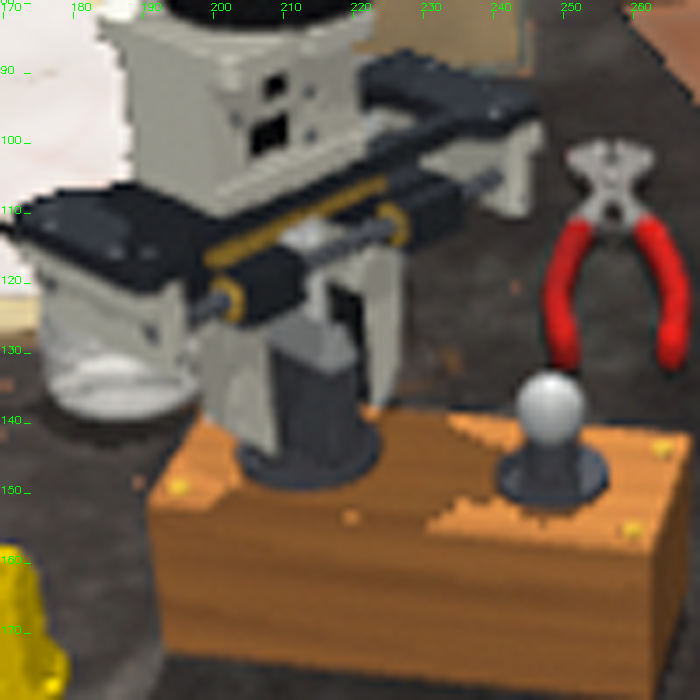

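The jaws are clear on both sides and the hardie is standing. Retracting upward.

>>> {"api": "step_arm", "payload": {
  "rows": [
    [0, -0.01, 0, 0, 0, 0, 0],
    [0, -0.03, 0, 0, 0, 0, 0],
    [0, -0.06, 0, 0, 0, 0, 0],
    [0, -0.1, 0, 0, 0, 0, 0],
    [0, -0.14, 0, 0, 0, 0, 0],
    [0, -0.18, 0, 0, 0, 0, 0],
    [0, -0.22, 0, 0, 0, 0, 0],
    [0, -0.22, -0.04, 0, 0, 0, 0],
    [0, -0.22, -0.08, 0, 0, 0, 0],
    [0, -0.22, -0.12, 0, 0, 0, 0],
    [0, -0.22, -0.12, 0, 0, 0, 0],
    [0, -0.22, -0.12, 0, 0, 0, 0]
  ]
}}

```text
clock: 11.83
position: [0.5147, 0.2321, 0.2258]
ee_rot: [-0.419, 1.529, 0.419]
force: [-0.5, 1.4, 0.2]
width: 0.498
```

```bash
python3 -c "
from h import *
plan([.464,.3165,.2],31.5)
d=cams.get_image('side'); crop(d,170,80,330,240,5,'pics/e1.png');cv2.imwrite('pics/e2.png',d['pixels'][:,:,::-1])
W=cloud(d);m=(np.hypot(W[...,0]-.463,W[...,1]-.3165)<.035)&(W[...,2]>.068);q=W[m];print(len(q),q.mean(0),np.percentile(q[:,2],[1,50,98,100]))
print(proj(d,[[.463,.3165,.127],[.463,.3165,.073]]))
t=cams.get_image('top');crop(t,120,130,230,260,5,'pics/e3.png')
"
```

```text
t 11.8333 pos [0.5147 0.2321 0.2258] jaw 30.65 F [-0.5  1.4  0.2] w 0.4979030402164437
shift [ 0.0322  0.123  -0.0007] turn [-0.0141  0.0007  0.0005] mm [-50.7  84.4 -25.8]
424 [0.45917318 0.30933318 0.09327841] [0.06809558 0.09097188 0.12604004 0.1279943 ]
[[212.34980835 124.30244884]
 [213.98822494 142.71242921]]
```

View pics/e1.png

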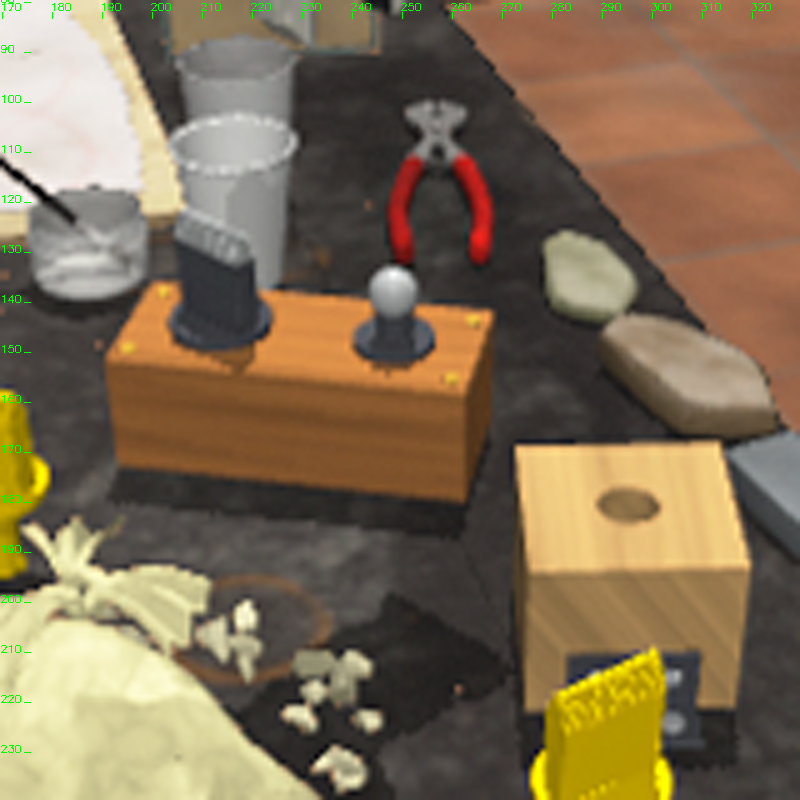

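View pics/e2.png

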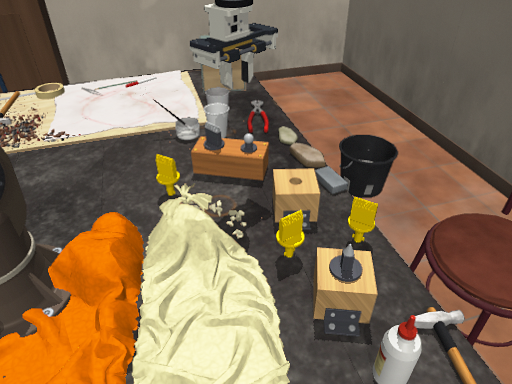

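View pics/e3.png

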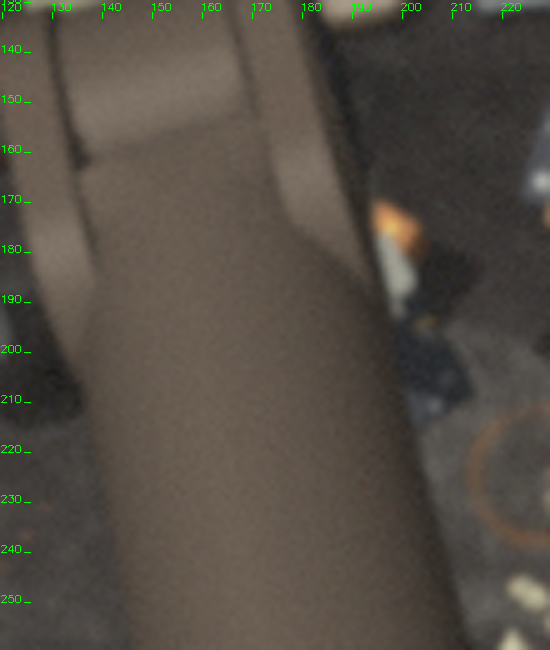

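The side view shows the hardie upright in the rack, with its collar flat at about (213,144). The top is at z≈0.126–0.128, and 0.127 is expected. The post is empty and the pointed hardie is still in place. Handing in.

```bash
python3 -c "
from h import *
print(arm.sign_off())"
```

```text
the job is handed in; nothing more can be done
None
```

I gripped the broad hardie's blade, twisted it about 45° in its post (45.9° measured at the jaws) and pulled it straight up. I then lowered it into the empty rack hole until the collar took the load, let go and moved the arm clear. I handed in at about 12 s.

**Last checks:**
- **Seating:** the hardie stands upright with its collar flat on the rack. Its top measured z ≈ 0.126–0.128 m, against 0.127 expected when fully down.
- **Other items:** the post is empty. The pointed hardie and the yellow look-alikes look untouched, and the gripper was touching nothing.
- **Forces:** the readings I saw stayed under about 7 N.

**Disagreements:**
- **Fingertip height:** the cameras put the real fingertips about 36–38 mm above the reported TCP height, although x and y agreed. I set the grasp and placing heights from the images.
- **Top camera:** the arm blocked its view of the rack at the end, so the final check rests on the side camera alone.

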